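# Turn out a covered buckle tray onto the bench scale

### The job

The small wooden tray with the plywood board lying on it has a belt buckle inside. Keeping tray and board together, turn the pair right over (stand it on end on the bench on the way, let go and take it again) and set it down gently on the weighing plate of the scale, so that the board lies underneath and the tray on top. Then lift the tray off, leaving the buckle lying on the board on the plate, and put the tray, still mouth down, flat in the shallow aluminium empties tray; leave the spools, the tape roll and the empty spare tray where they are.

Things in the scene. Friction and masses are not known exactly. Their poses are not given: they have to be found in the camera images.
- tray_centre (a point): Centre (half-way up) of the task's wooden tray, 52 (x) x 56 (y) x 28 mm high, loose, about 100 g; it stands mouth up with the board on it at the start. One pocket 42 (x) x 46 (y) x 14 mm deep, walls 5 mm. Its lowest 10 mm are a foot stepped in 12 mm at both x ends. z points out of its mouth: the rim is 14 mm from this point along z.
- board_centre (a point): Centre (half its thickness) of the cover board: a plywood block 52 (x) x 56 (y) x 28 mm, loose, about 80 g, on the tray's rim at the start with all sides flush. z points up at the start, away from the tray; the joint with the tray is 14 mm away along -z. Its outer 10 mm are stepped in 12 mm at both x ends. A 4 mm pad under it reaches loosely (2 mm play) into the pocket; nothing latches it.
- plate (a point): Centre of the top face of the bench scale's steel weighing plate, 160 (x) x 180 (y) mm, 45 mm above the bench. The scale is fixed to the bench; z is up. Its display head, 54 mm high and 55 mm deep, stands along the +x side from 85 to 140 mm from this point. The plate does not give.
- returns_in (a point): Centre of the inner floor of the empties tray: a shallow fixed aluminium tray 170 x 170 mm outside, walls 3 mm thick and 16 mm high; its inner floor is 3 mm above the bench. z is up.
- buckle_centre (a point): Centre of a loose steel belt buckle, an open frame 30 (x) x 38 (y) x 7 mm thick, about 35 g, z through its thickness; it lies flat in the tray's pocket at the start, hidden under the board, with 3 mm of play in height.
- spool_a_centre (a point): Centre of a thread spool, 36 dia x 40 high mm; a bystander, not to be moved.
- spool_b_centre (a point): Centre of another thread spool, 36 dia x 40 high mm; a bystander, not to be moved.
- spare_tray_centre (a point): Centre of a second tray of the same make as the task's tray, empty, uncovered, mouth up, 52 x 56 x 28 mm; a bystander, not to be moved.
- tape_centre (a point): Centre of a roll of clear tape lying flat, 90 dia x 45 high mm; a bystander, not to be moved.
- tray: The tray; origin at the centre of its underside, axes as tray_centre. Tray and board together measure 52 x 56 x 56 mm, the joint 28 mm above the tray's bottom. Gripped across the 56 mm width with the finger pads over the joint they are held as one if moved smoothly (fast swings open the joint); let go, the pair stands steadily flat or on an end.
- board: The cover board; origin at the centre of its under face (without the pads), axes as board_centre. Its pad is 38 (x) x 42 (y) mm.
- buckle: The buckle; origin at the centre of one flat face, axes as its centre point.
- scale: The bench scale (fixed); origin on the bench under the plate's centre.
Not all that is in view belongs to the job. Leave any orange or pink look-alike of the tray alone.

How it is judged:
On the way, in this order (a step that is already met when the one before it is completed fails the run):
1. tray and board stand on end together, let go (angle between tray_centre's own z axis and vertical between 1.4 and 1.74 rad and angle between board_centre's own z axis and vertical between 1.4 and 1.74 rad and distance between tray_centre and board_centre below 0.036 m and contact force between the fingers and tray below 0.2 N and contact force between the fingers and board below 0.2 N), for 0.2 s.
2. the pair lies upside down on the weighing plate, board underneath, tray on top (angle between each of board_centre, tray_centre's own z axis and vertical above 3 rad and x of board_centre in the frame of plate between -0.08 and 0.08 m and y of board_centre in the frame of plate between -0.09 and 0.09 m and z of board_centre in the frame of plate between 0.01 and 0.019 m and distance between tray_centre and board_centre below 0.036 m), for 0.2 s.
3. the tray is lifted off and the buckle stays on the board (angle between board_centre's own z axis and vertical above 3 rad and x of board_centre in the frame of plate between -0.08 and 0.08 m and y of board_centre in the frame of plate between -0.09 and 0.09 m and z of board_centre in the frame of plate between 0.01 and 0.019 m and x of buckle_centre in the frame of board_centre between -0.03 and 0.03 m and y of buckle_centre in the frame of board_centre between -0.03 and 0.03 m and z of buckle_centre in the frame of board_centre between -0.027 and -0.016 m and distance between tray_centre and board_centre above 0.07 m), for 0.1 s.
At the end, for the whole second after the job is handed in: The board lies upside down (within 8 degrees) on the weighing plate, its centre over the plate; the buckle lies flat on the board; the tray lies mouth down (within 8 degrees) on the floor of the empties tray, its centre within 70 mm of the middle each way; all at rest (angle between each of board_centre, tray_centre's own z axis and vertical above 3 rad and x of board_centre in the frame of plate between -0.08 and 0.08 m and y of board_centre in the frame of plate between -0.09 and 0.09 m and z of board_centre in the frame of plate between 0.01 and 0.019 m and x of buckle_centre in the frame of board_centre between -0.03 and 0.03 m and y of buckle_centre in the frame of board_centre between -0.03 and 0.03 m and z of buckle_centre in the frame of board_centre between -0.027 and -0.016 m and x of tray_centre in the frame of returns_in between -0.07 and 0.07 m and y of tray_centre in the frame of returns_in between -0.07 and 0.07 m and z of tray_centre in the frame of returns_in between 0.01 and 0.018 m and linear speed of each of tray, board, buckle below 0.02 m/s); the robot touches nothing.
It fails at once if tray and board come apart before they are turned over (distance between tray_centre and board_centre above 0.06 m and angle between board_centre's own z axis and vertical below 2.8 rad).
It fails at once if the pair is dropped or banged onto the scale (board faster than 0.45 m/s within 10 mm of the plate) (x of board_centre in the frame of plate between -0.08 and 0.08 m and y of board_centre in the frame of plate between -0.09 and 0.09 m and z of board_centre in the frame of plate below 0.024 m and linear speed of board above 0.45 m/s).
It fails at once if a bystander is moved more than 30 mm (distance of any of spool_a_centre, spool_b_centre, spare_tray_centre, tape_centre from where it was at the start of the episode above 0.03 m).
It also fails if it takes over 72 s, if anything falls off the work surface, if the arm or the gripper's body presses on something with over 40 N, if the wrist force passes 120 N, or if a joint passes its speed limit or range.

### The arm

A 6-joint arm with a two-finger parallel gripper is mounted at the origin on the work surface. World frame = base frame: x ahead of the robot, y to its left, z up, the work surface at z = 0. Lengths are in m, angles in rad, forces in N, time in s.
With the tool pointing down it reaches from about 0.25 to 0.8 m from the base axis. Payload 3.9 kg.
Tool frame: the origin (TCP) lies midway between the tips of the shut fingers; the grasp point (between the pads) lies 19 mm behind it; z points along the fingers, y is the line along which they close (so a half turn about z gives the same grasp; the last joint's range is limited). The gripper opens to 85 mm and grips with 20 to 120 N. Pads are 22 mm wide; open, the fingers measure 114 mm over their backs; the gripper's body (76 mm by 85 mm) begins 54 mm behind the grasp point. The pads swing forward as they close: fully open they stand 13 mm farther back than shut.
Start: joints at [-1.166, 0.26, -0.138, 1.173, 0, 1.571], TCP at [0.207, -0.483, 0.231] pointing down, gripper open.
Joint ranges: [-2.78, 2.78], [-0.83, 1.72], [-1.28, 1.37], [-1.9, 2.12], [-1.57, 1.48], [-3.14, 3.14]. Speed limits (rad/s): [2.57, 2.57, 3.14, 3.14, 3.14, 3.14].

### API

Orientations are given as [roll, pitch, yaw] about the fixed x, y, z axes, in that order (R = Rz(yaw) Ry(pitch) Rx(roll)).
In Python, from rig import state, capture, hand_in, search_frame, cut_out gives the robot as it stands. The module is installed in compiled form; this text tells all that it offers.
- The arm moves only by the tool apply_moves, never from a script. Its argument "motion" is text: rows parted by semicolons, each of 6 numbers parted by spaces: the shift along the world's x, y, z in m, then the turn, a rotation vector about the world's x, y, z in rad. A call has 1 to 5 rows; each row is the pose to reach, as a shift and turn from the pose commanded when the call began; what a row does not reach only later rows make up. A row lasts 1/8 s, in which the tool goes at most 62.5 mm and 10.7 degrees, less where a joint would pass 70% of its speed; a pose out of reach is approached as far as the arm can. A call with a gripper value outside its range is refused whole. "jaw" is the gripper command: -1 is shut, 1 is fully open, values between are in proportion, set as the call begins (left out, the last holds). The fingers move at their own pace and stop on an object; the grip force is fixed at half the most. Time passes only in rows, so rows that repeat a pose let the fingers close. It gives the time, the measured TCP pose, the force, the opening and the grip force at its end, in the units of the state.
- state(): the state, without advancing time (a new reading comes with each control period).
- capture(name): name is "side" or "top"; returns a dict with "image" (480x640x3 uint8, red, green, blue), "depth" (480x640 float32, m along the optical axis (not along the pixel's ray), 0 where there is no reading), "fovy" (degrees; the focal length in pixels is half the picture's height over the tangent of half this angle, whatever the lens; pixels are square), "cx", "cy" (the principal point, pixels), "k1" (the pictures are not rectified: a ray, as slopes to the right and down, at radius r is drawn at 1 + k1 r^2 times it, then the intrinsics apply), "rvec" (rotation vector, rad) and "tvec" (3), from world to camera coordinates, as OpenCV has them. Camera axes: x right, y down, z forward; pixel columns grow to the right and rows downward; lengths in m; the calibration is good to about 2 mm. A picture is of the moment at which its call begins.
- hand_in(): hands the job in; it is judged then, once.
Trained networks look in the newest picture that a camera, given by its name, has taken for a name from the list of things; names that differ only in an ending like _2 or _b are one class to them, and where a whole thing is asked for, a point or a joint stands for the part that bears it (a point fixed in the world has none). Each returns a list of dicts, best first, with "score" (0 to 1); they miss things now and then, are a little off and sometimes report something else, mostly with a low value. They report only what shows in the picture. A call takes as long as a camera call. They do not tell look-alikes from the thing itself.
- search_frame(camera, name): "point" ([x, y, z] in m, in world coordinates, good to about 4 mm: the middle of the surface that is visible of it).
- cut_out(camera, name): "mask" (480x640 bool, what is visible of it).
The state is a dict: "t": time; "q": joint angles; "joint_vel": joint speeds; "tau": joint torques, N m; "position": TCP position; "tcp_rot": TCP orientation; "force": force on the tool from outside, world axes, zero at the start; "ft_torque": the same for the moment, N m; "grip_width": finger opening in m; "grip_force": force on a finger pad.
Only numpy, scipy, OpenCV 4.12 (cv2) and the standard library are available. Lean on these libraries where they do the work, as an engineer would, in place of code of your own. Each camera call takes 0.05 s, during which the arm holds its last target. There are 200 camera calls.

## Working session

There is one attempt and no reset: what is moved stays moved. The work goes in short steps, Python scripts to look and compute and a tool call to move; the robot and the scene stay as the last step left them, time stands still between calls to the robot, and variables do not carry over. Pictures are saved under pics/ and viewed, at most 10 in all, crops included, and the job is handed in when it is done.

Besides the shell and the picture viewer there is one more tool, called after ">>>" in YAML: its name, and indented under it one key for each argument. apply_moves: Moves the arm, as the interface text tells. Its arguments: {"type":"object","properties":{"motion":{"type":"string"},"jaw":{"type":"number"}},"required":["motion"]}

```bash
mkdir -p pics; cat > h.py <<'E'
import numpy as np, cv2
from rig import *
from scipy.spatial.transform import Rotation as R
def cloud(c):
    H,W=c["depth"].shape; f=H/2/np.tan(np.radians(c["fovy"])/2)
    v,u=np.mgrid[0:H,0:W]; K=np.array([[f,0,c["cx"]],[0,f,c["cy"]],[0,0,1.]])
    p=np.stack([u,v],-1).reshape(-1,1,2).astype(float)
    s=cv2.undistortPoints(p,K,np.array([c["k1"],0,0,0,0.])).reshape(H,W,2)
    d=c["depth"]; P=np.dstack([s[...,0]*d,s[...,1]*d,d])
    Rm=cv2.Rodrigues(np.array(c["rvec"],float))[0]
    X=(P-np.array(c["tvec"]).reshape(3))@Rm
    X[d<=0]=np.nan
    return X
def save(c,name,crop=None,s=1):
    im=c["image"][...,::-1]
    if crop: im=im[crop[1]:crop[3],crop[0]:crop[2]]
    cv2.imwrite("pics/"+name,cv2.resize(im,None,fx=s,fy=s,interpolation=cv2.INTER_CUBIC))
E
python3 - <<'E'
from h import *
st=state();print(st['t'],st['position'],st['tcp_rot'])
for cam in("top","side"):
    c=capture(cam);np.savez(cam+"0.npz",X=cloud(c));save(c,cam+"0.png")
    for n in("tray","board","scale","returns_in","spool_a_centre","spare_tray_centre","tape_centre","plate"):
        try:print(cam,n,[(np.round(r["point"],3).tolist(),round(r["score"],2)) for r in search_frame(cam,n)][:4])
        except Exception as e:print(cam,n,e)
E
```

```text
0.0 [ 0.20647112 -0.48194207  0.23045224] [-3.13960883e+00  1.35386868e-05  4.04777994e-01]
top tray [([0.596, -0.099, 0.014], 0.95), ([0.719, 0.02, 0.017], 0.94)]
top board [([0.568, 0.035, 0.056], 0.78)]
top scale [([0.5, 0.289, 0.044], 0.55)]
top returns_in [([0.461, -0.304, 0.001], 0.6)]
top spool_a_centre [([0.477, 0.164, 0.045], 0.72)]
top spare_tray_centre [([0.719, -0.196, 0.009], 0.68)]
top tape_centre [([0.706, 0.209, 0.048], 0.79), ([0.541, 0.027, 0.018], 0.75)]
top plate [([0.502, 0.288, 0.047], 0.69)]
side tray [([0.55, 0.057, 0.02], 0.82), ([0.721, 0.026, 0.023], 0.66), ([0.595, -0.092, 0.02], 0.55)]
side board [([0.557, 0.05, 0.047], 0.65), ([0.484, 0.309, 0.044], 0.22)]
side scale [([0.485, 0.308, 0.042], 0.65)]
side returns_in [([0.457, -0.31, 0.003], 0.95)]
side spool_a_centre [([0.55, 0.059, 0.018], 0.74), ([0.473, 0.169, 0.042], 0.56), ([0.484, -0.159, 0.027], 0.42)]
side spare_tray_centre [([0.72, -0.192, 0.019], 0.92)]
side tape_centre [([0.699, 0.223, 0.03], 0.75)]
side plate [([0.481, 0.312, 0.042], 0.85)]
```

View pics/top0.png

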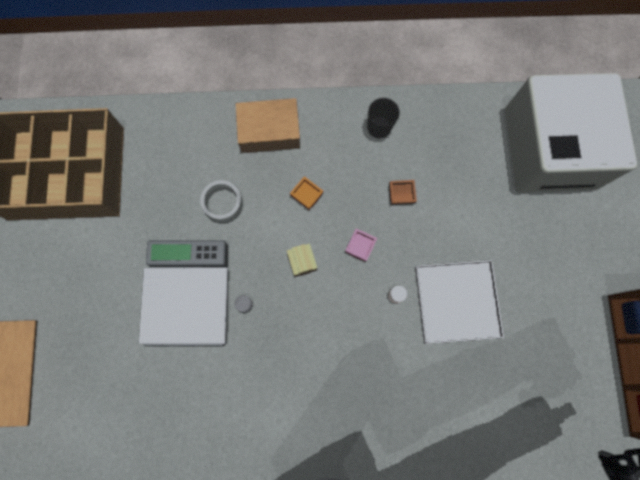

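View pics/side0.png

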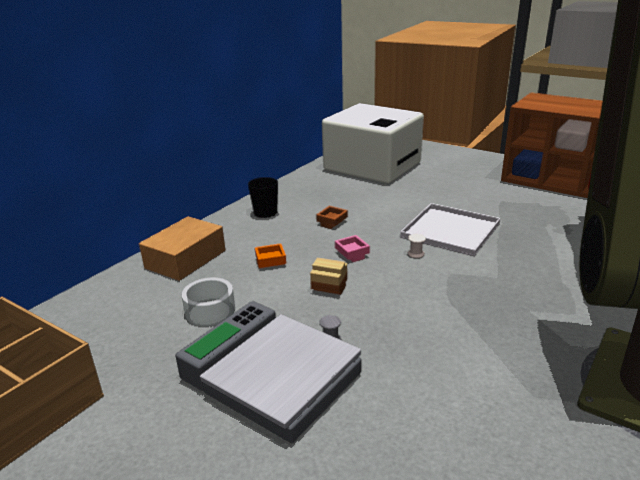

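The top view shows the covered pair at (302,260), yellow board, also at (328,275) in the side view. An orange look-alike is at (307,193), a pink one at (361,246) and the uncovered brown spare at (403,192). Only the one at (302,260) has a board on it, so that is the target. I'll confirm it in a crop and measure its pose.

```bash
python3 - <<'E'
from h import *
c=capture("top");X=cloud(c)
s=X[225:300,270:335].reshape(-1,3);
for lo,hi in((.05,.062),(.04,.05),(.03,.05)):
    q=s[(s[:,2]>lo)&(s[:,2]<hi)]
    if len(q)>5:
        r=cv2.minAreaRect((q[:,:2]*1000).astype(np.float32));print(lo,len(q),r,q.mean(0))
print("z top",np.nanpercentile(s[:,2],[90,95,99]))
for n in("board","tray"):
  m=cut_out("top",n)
  for k in m[:3]:
    q=X[k["mask"]];q=q[~np.isnan(q[:,0])];print(n,k["score"],len(q),np.median(q,0),cv2.minAreaRect((q[:,:2]*1000).astype(np.float32)))
# plate, returns
for n,b,lo,hi in(("plate",(255,350,130,235),.04,.05),("head",(235,270,140,235),.05,.065),("ret",(255,350,410,505),.012,.03)):
    q=X[b[0]:b[1],b[2]:b[3]].reshape(-1,3);q=q[(q[:,2]>lo)&(q[:,2]<hi)]
    print(n,len(q),np.median(q,0),cv2.minAreaRect((q[:,:2]*1000).astype(np.float32)))
save(c,"t1.png",(265,225,340,300),5)
d=capture("side");save(d,"s1.png",(280,230,380,310),5)
a=cv2.imread("pics/t1.png");b=cv2.imread("pics/s1.png");a=cv2.resize(a,(375,400));cv2.imwrite("pics/m1.png",np.hstack([a,cv2.resize(b,(420,400))]))
E
```

```text
0.05 359 ((566.6165771484375, 32.161712646484375), (55.96054458618164, 48.275978088378906), 15.118424415588379) [0.56642734 0.03242503 0.05640542]
0.04 283 ((566.7261352539062, 32.357154846191406), (56.23110580444336, 51.970008850097656), 15.234127044677734) [0.56552161 0.03264038 0.04639577]
0.03 304 ((566.5801391601562, 32.287017822265625), (56.25009536743164, 52.080299377441406), 14.771092414855957) [0.56379015 0.03213442 0.0456437 ]
z top [0.04686511 0.05563871 0.05876764]
board 0.72 668 [0.56464264 0.03260275 0.05303536] ((572.8034057617188, 34.44310760498047), (69.38372039794922, 53.07915496826172), 14.766688346862793)
tray 0.95 637 [0.72482342 0.01667087 0.01673173] ((728.9456787109375, 17.168071746826172), (65.12005615234375, 60.7003288269043), 48.8683967590332)
tray 0.63 610 [ 0.59907307 -0.09880319  0.01669117] ((598.49365234375, -98.6854019165039), (50.912322998046875, 57.562808990478516), 62.726173400878906)
tray 0.55 15 [0.53925904 0.02706031 0.01566871] ((540.14794921875, 24.937732696533203), (0.6725547313690186, 23.143774032592773), 14.531506538391113)
plate 6494 [0.4759697  0.28496121 0.04550032] ((489.29833984375, 285.8174743652344), (183.36001586914062, 185.38967895507812), 88.89588165283203)
head 1947 [0.58836885 0.28119044 0.05532099] ((585.6172485351562, 281.3199768066406), (170.04574584960938, 61.234127044677734), 87.86971282958984)
ret 533 [ 0.46961129 -0.31518663  0.01602921] ((467.2693176269531, -305.5826416015625), (171.04090881347656, 172.98629760742188), 2.086282253265381)
```

View pics/m1.png

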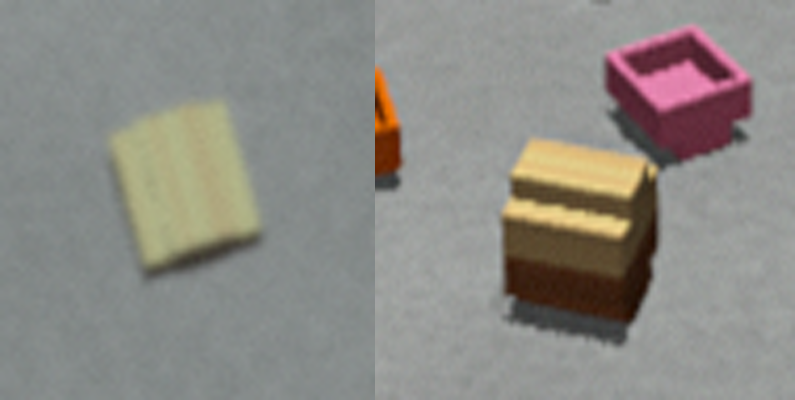

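The crop confirms the target: a brown tray with a stepped plywood board on it at top (302,260). The ridge, body y, runs about 15° from world x. The plan is to grip across y with the tool tilted −45° about the finger axis and rotate the pair 90° to +45°. Then I'll stand it on end, regrasp at −45° and rotate 90° again onto the plate.

```bash
cat >> h.py <<'E'
def tgt(J,yaw,phi,off):
    """grip on point J, tool yaw (rad), tilt phi (deg) about finger axis; off = TCP beyond J along tool z"""
    a=np.array([np.sin(yaw),-np.cos(yaw),0])
    Rt=R.from_rotvec(np.radians(phi)*a)*R.from_euler('xyz',[np.pi,0,yaw])
    return np.array(J)+off*Rt.as_matrix()[:,2],Rt
def go(P,n=1,dz=0):
    st=state();p,Rt=P
    R0=R.from_euler('xyz',st['tcp_rot']);rv=(Rt*R0.inv()).as_rotvec();d=p-st['position']
    print('t',round(st['t'],2),'pos',np.round(st['position'],4),'->',np.round(p,4),'q',np.round(st['q'],2))
    print('move',np.round(d,4),np.round(rv,4),'|d|',round(np.linalg.norm(d),3),'deg',round(np.degrees(np.linalg.norm(rv)),1))
    for i in range(1,n+1):
        print(*np.round(d*i/n,4),*np.round(rv*i/n,3),end='; ')
    print()
J0=[.5666,.0323,.028]; Y=1.833
E
python3 - <<'E'
from h import *
go(tgt(J0,Y,0,-.15)); go(tgt(J0,Y,-45,-.08))
E
```

```text
t 1.1 pos [ 0.2067 -0.4826  0.2313] -> [0.5666 0.0323 0.178 ] q [-1.17  0.26 -0.14  1.17 -0.    1.57]
move [ 0.3599  0.5149 -0.0533] [-0.     -0.      1.4282] |d| 0.63 deg 81.8
0.3599 0.5149 -0.0533 -0.0 -0.0 1.428; 
t 1.1 pos [ 0.2067 -0.4826  0.2313] -> [0.5519 0.0869 0.0846] q [-1.17  0.26 -0.14  1.17 -0.    1.57]
move [ 0.3452  0.5695 -0.1467] [-0.7674  0.3725  1.3489] |d| 0.682 deg 91.4
0.3452 0.5695 -0.1467 -0.767 0.372 1.349;
```

>>> apply_moves:
  motion: "0.18 0.258 0 0 0 0.714; 0.36 0.515 0 0 0 1.428; 0.36 0.515 0 0 0 1.428; 0.36 0.515 0 0 0 1.428; 0.36 0.515 0 0 0 1.428"
  jaw: 1

```text
t: 1.72
position: [0.3868, -0.2248, 0.2316]
tcp_rot: [3.141, 0.0, 1.348]
force: [1.1, -0.3, 0.3]
grip_width: 0.0855
grip_force: 0.0
```

```bash
python3 - <<'E'
from h import *
go(tgt(J0,Y,-45,-.09))
E
```

```text
t 1.73 pos [ 0.3868 -0.2248  0.2316] -> [0.5501 0.0938 0.0916] q [-0.53  0.13 -0.31  1.13 -0.    1.27]
move [ 0.1633  0.3186 -0.1399] [-0.7923 -0.0146  0.4591] |d| 0.384 deg 52.5
0.1633 0.3186 -0.1399 -0.792 -0.015 0.459;
```

>>> apply_moves:
  motion: "0.163 0.319 0 -0.792 -0.015 0.459; 0.163 0.319 0 -0.792 -0.015 0.459; 0.163 0.319 0 -0.792 -0.015 0.459; 0.163 0.319 -0.03 -0.792 -0.015 0.459; 0.163 0.319 -0.06 -0.792 -0.015 0.459"

```text
t: 2.35
position: [0.5217, 0.0375, 0.1994]
tcp_rot: [3.121, 0.771, 1.808]
force: [1.6, -0.1, 0.8]
grip_width: 0.0856
grip_force: 0.0
```

```bash
python3 - <<'E'
from h import *
go(tgt(J0,Y,-45,-.08))
E
```

```text
t 2.35 pos [0.5217 0.0375 0.1994] -> [0.5519 0.0869 0.0846] q [ 0.5   0.39 -0.29  1.11 -0.74  1.91]
move [ 0.0302  0.0495 -0.1149] [-0.018   0.0107  0.0106] |d| 0.129 deg 1.3
0.0302 0.0495 -0.1149 -0.018 0.011 0.011;
```

>>> apply_moves:
  motion: "0.03 0.05 -0.05 -0.018 0.011 0.011; 0.03 0.05 -0.085 -0.018 0.011 0.011; 0.03 0.05 -0.115 -0.018 0.011 0.011; 0.03 0.05 -0.115 -0.018 0.011 0.011; 0.03 0.05 -0.115 -0.018 0.011 0.011"

```text
t: 2.98
position: [0.5495, 0.0839, 0.0837]
tcp_rot: [-3.133, 0.782, 1.834]
force: [0.3, 0.5, 0.0]
grip_width: 0.0854
grip_force: 0.0
```

```bash
python3 - <<'E'
from h import *
go(tgt(J0,Y,-45,.022))
c=capture("side");save(c,"s2.png",(240,180,440,330),4)
E
```

```text
t 2.98 pos [0.5495 0.0839 0.0837] -> [0.5706 0.0173 0.0124] q [ 0.55  0.6  -0.28  0.97 -0.74  1.97]
move [ 0.0212 -0.0666 -0.0713] [-0.0021 -0.007   0.0049] |d| 0.1 deg 0.5
0.0212 -0.0666 -0.0713 -0.002 -0.007 0.005;
```

View pics/s2.png

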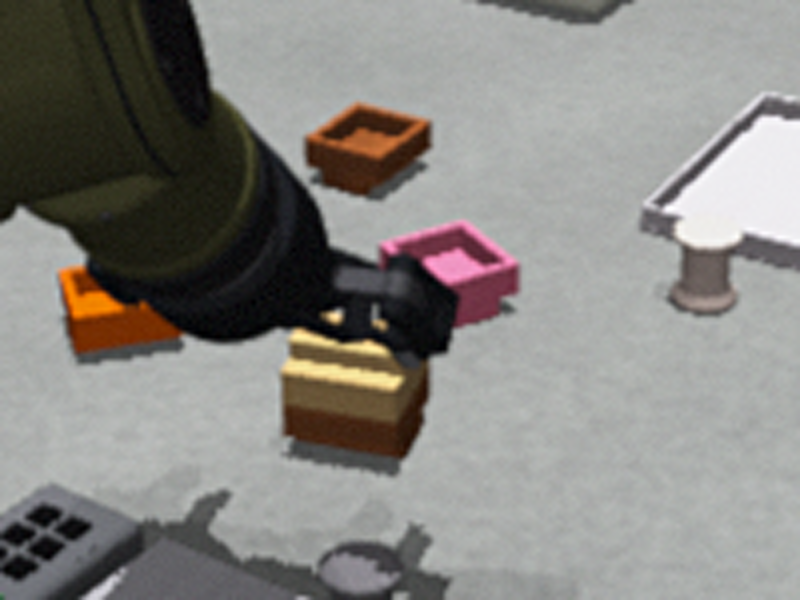

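The fingers straddle the pair (around crop 360,330), so I'll move in.

>>> apply_moves:
  motion: "0.0053 -0.0167 -0.0178 -0.002 -0.007 0.005; 0.0106 -0.0333 -0.0356 -0.002 -0.007 0.005; 0.016 -0.05 -0.0535 -0.002 -0.007 0.005; 0.0212 -0.0666 -0.0713 -0.002 -0.007 0.005; 0.0212 -0.0666 -0.0713 -0.002 -0.007 0.005"

```text
t: 3.65
position: [0.57, 0.0161, 0.0121]
tcp_rot: [-3.141, 0.785, 1.832]
force: [0.0, -0.2, 0.5]
grip_width: 0.0853
grip_force: 0.0
```

>>> apply_moves:
  motion: "0 0 0 0 0 0; 0 0 0 0 0 0; 0 0 0 0 0 0; 0 0 0 0 0 0; 0 0 0 0 0 0"
  jaw: -1

```text
t: 4.28
position: [0.5714, 0.0184, 0.0129]
tcp_rot: [3.139, 0.786, 1.833]
force: [-1.5, 2.8, 6.1]
grip_width: 0.0552
grip_force: 62.6
```

```bash
python3 - <<'E'
from h import *
go(tgt(J0,Y,-45,.022))
E
```

```text
t 4.28 pos [0.5714 0.0184 0.0129] -> [0.5706 0.0173 0.0124] q [ 0.43  0.66 -0.41  0.67 -0.77  1.81]
move [-0.0007 -0.0011 -0.0005] [ 0.0001  0.0018 -0.0017] |d| 0.001 deg 0.1
-0.0007 -0.0011 -0.0005 0.0 0.002 -0.002;
```

>>> apply_moves:
  motion: "0 0 0.008 0 0 0; 0 0 0.022 0 0 0; 0 0 0.042 0 0 0; 0 0 0.064 0 0 0; 0 0 0.08 0 0 0"

```text
t: 4.9
position: [0.5703, 0.0174, 0.0928]
tcp_rot: [-3.141, 0.785, 1.833]
force: [0.5, 0.8, -2.4]
grip_width: 0.0555
grip_force: 62.0
```

```bash
python3 - <<'E'
from h import *
print(state()['grip_width'],state()['force'])
J=[.52,.015,.12]
go(tgt(J,Y,45,.022),15)
E
```

```text
0.05551988908240984 [ 0.45457944  0.76669218 -2.41349447]
t 4.9 pos [0.5703 0.0174 0.0928] -> [0.516  0.03   0.1044] q [ 0.43  0.55 -0.35  0.84 -0.77  1.81]
move [-0.0543  0.0126  0.0116] [ 1.5165e+00  4.0690e-01 -3.0000e-04] |d| 0.057 deg 90.0
-0.0036 0.0008 0.0008 0.101 0.027 -0.0; -0.0072 0.0017 0.0016 0.202 0.054 -0.0; -0.0109 0.0025 0.0023 0.303 0.081 -0.0; -0.0145 0.0034 0.0031 0.404 0.109 -0.0; -0.0181 0.0042 0.0039 0.505 0.136 -0.0; -0.0217 0.005 0.0047 0.607 0.163 -0.0; -0.0254 0.0059 0.0054 0.708 0.19 -0.0; -0.029 0.0067 0.0062 0.809 0.217 -0.0; -0.0326 0.0076 0.007 0.91 0.244 -0.0; -0.0362 0.0084 0.0078 1.011 0.271 -0.0; -0.0398 0.0092 0.0085 1.112 0.298 -0.0; -0.0435 0.0101 0.0093 1.213 0.326 -0.0; -0.0471 0.0109 0.0101 1.314 0.353 -0.0; -0.0507 0.0117 0.0109 1.415 0.38 -0.0; -0.0543 0.0126 0.0116 1.516 0.407 -0.0;
```

>>> apply_moves:
  motion: "-0.002 0.0004 0.0004 0.05 0.013 0; -0.0054 0.0012 0.0012 0.15 0.04 0; -0.009 0.002 0.002 0.25 0.067 0; -0.0126 0.003 0.0027 0.353 0.095 0; -0.0163 0.0038 0.0035 0.455 0.122 0"

```text
t: 5.52
position: [0.5534, 0.0211, 0.0956]
tcp_rot: [-3.141, 0.311, 1.834]
force: [0.4, -0.3, -2.9]
grip_width: 0.0551
grip_force: 62.0
```

>>> apply_moves:
  motion: "-0.0036 0.0008 0.0008 0.101 0.027 0; -0.0072 0.0017 0.0016 0.202 0.054 0; -0.0109 0.0025 0.0023 0.303 0.081 0; -0.0145 0.0034 0.0031 0.404 0.109 0; -0.0181 0.0042 0.0039 0.505 0.136 0"

```text
t: 6.15
position: [0.5353, 0.0249, 0.0994]
tcp_rot: [-3.141, -0.211, 1.834]
force: [-0.4, -0.4, -1.5]
grip_width: 0.0554
grip_force: 62.1
```

```bash
python3 - <<'E'
from h import *
J=[.52,.015,.12]
go(tgt(J,Y,45,.022),6)
E
```

```text
t 6.15 pos [0.5353 0.0249 0.0994] -> [0.516  0.03   0.1044] q [-0.07  0.42 -0.29  0.94  0.2   1.23]
move [-0.0194  0.0052  0.005 ] [ 0.5551  0.1485 -0.0013] |d| 0.021 deg 32.9
-0.0032 0.0009 0.0008 0.093 0.025 -0.0; -0.0065 0.0017 0.0017 0.185 0.05 -0.0; -0.0097 0.0026 0.0025 0.278 0.074 -0.001; -0.0129 0.0034 0.0033 0.37 0.099 -0.001; -0.0161 0.0043 0.0042 0.463 0.124 -0.001; -0.0194 0.0052 0.005 0.555 0.149 -0.001;
```

>>> apply_moves:
  motion: "-0.0034 0.0009 0.001 0.1 0.027 0; -0.007 0.0018 0.002 0.2 0.054 0; -0.0105 0.0027 0.003 0.3 0.081 0; -0.014 0.0036 0.004 0.4 0.108 0; -0.0167 0.0044 0.0045 0.48 0.129 0"

```text
t: 6.78
position: [0.5189, 0.0288, 0.1033]
tcp_rot: [-3.14, -0.707, 1.834]
force: [-0.4, -0.2, -3.1]
grip_width: 0.0556
grip_force: 62.1
```

>>> apply_moves:
  motion: "-0.002 0.0006 0.0004 0.05 0.013 0; -0.0027 0.0008 0.0005 0.075 0.02 0; -0.0027 0.0008 0.0005 0.075 0.02 0"

```text
t: 7.15
position: [0.5162, 0.0301, 0.1034]
tcp_rot: [-3.14, -0.783, 1.834]
force: [0.1, -0.0, -1.4]
grip_width: 0.0554
grip_force: 62.1
```

```bash
python3 - <<'E'
from h import *
J=[.52,.015,.028]
go(tgt(J,Y,45,.022),6)
c=capture("side");X=cloud(c);save(c,"s3.png",(240,150,440,300),4)
t=capture("top");
E
```

```text
t 7.15 pos [0.5162 0.0301 0.1034] -> [0.516  0.03   0.0124] q [-0.32  0.66 -0.13  1.29  0.63  0.83]
move [-0.0003 -0.0001 -0.091 ] [ 0.0027 -0.0002 -0.0014] |d| 0.091 deg 0.2
-0.0 -0.0 -0.0152 0.0 -0.0 -0.0; -0.0001 -0.0 -0.0303 0.001 -0.0 -0.0; -0.0001 -0.0001 -0.0455 0.001 -0.0 -0.001; -0.0002 -0.0001 -0.0607 0.002 -0.0 -0.001; -0.0002 -0.0001 -0.0758 0.002 -0.0 -0.001; -0.0003 -0.0001 -0.091 0.003 -0.0 -0.001;
```

View pics/s3.png

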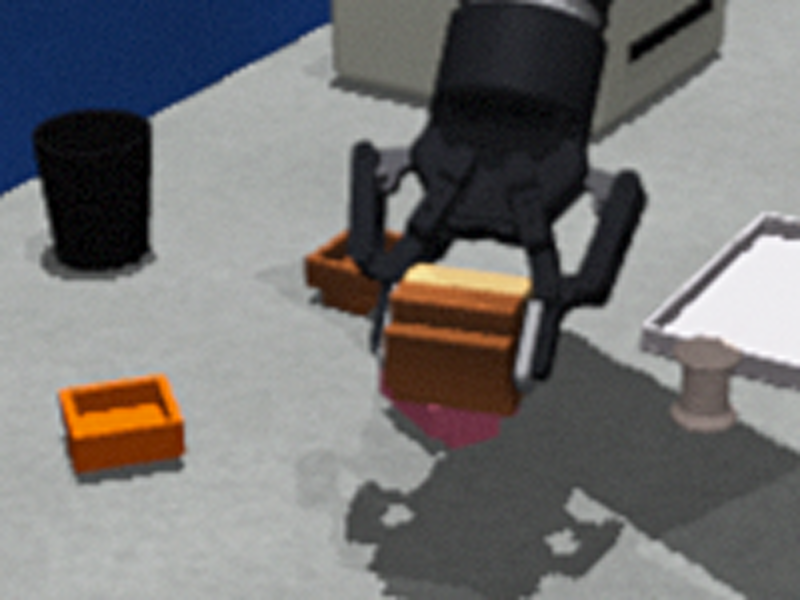

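The pair is held together, with the tray bottom facing the camera at crop (455,350) and the board behind it. I'll shift it away from the pink tray and lower it.

>>> apply_moves:
  motion: "-0.008 0.002 -0.006 0 0 0; -0.02 0.006 -0.02 0 0 0; -0.03 0.01 -0.04 0 0 0; -0.03 0.01 -0.062 0 0 0; -0.03 0.01 -0.078 0 0 0"

```text
t: 7.88
position: [0.4856, 0.0409, 0.0252]
tcp_rot: [-3.141, -0.783, 1.835]
force: [-0.6, 0.2, -1.7]
grip_width: 0.0556
grip_force: 62.1
```

>>> apply_moves:
  motion: "0 0 -0.004 0 0 0; 0 0 -0.008 0 0 0; 0 0 -0.011 0 0 0; 0 0 -0.013 0 0 0; 0 0 -0.013 0 0 0"

```text
t: 8.5
position: [0.4864, 0.0405, 0.0129]
tcp_rot: [3.141, -0.783, 1.834]
force: [0.3, -0.7, -1.9]
grip_width: 0.0551
grip_force: 62.1
```

>>> apply_moves:
  motion: "0 0 -0.001 0 0 0; 0 0 -0.001 0 0 0; 0 0 -0.001 0 0 0"

```text
t: 8.88
position: [0.4864, 0.0405, 0.0118]
tcp_rot: [-3.142, -0.784, 1.834]
force: [0.1, 0.0, -1.5]
grip_width: 0.0557
grip_force: 62.1
```

>>> apply_moves:
  motion: "0 0 -0.001 0 0 0; 0 0 -0.001 0 0 0; 0 0 -0.001 0 0 0"

```text
t: 9.25
position: [0.4864, 0.0405, 0.0107]
tcp_rot: [-3.141, -0.784, 1.834]
force: [-0.6, -0.7, -2.0]
grip_width: 0.0552
grip_force: 62.1
```

>>> apply_moves:
  motion: "0 0 -0.001 0 0 0; 0 0 -0.001 0 0 0; 0 0 -0.001 0 0 0"

```text
t: 9.62
position: [0.4863, 0.0405, 0.0098]
tcp_rot: [-3.141, -0.784, 1.834]
force: [0.2, -0.9, -1.8]
grip_width: 0.0549
grip_force: 62.1
```

```bash
python3 - <<'E'
from h import *
st=state();print(st['force'],st['position'])
X=cloud(capture("side"));T=cloud(capture("top"))
for Q,n in((X,'side'),(T,'top')):
    s=Q.reshape(-1,3);s=s[(abs(s[:,0]-.49)<.05)&(abs(s[:,1]-.035)<.05)&(s[:,2]>.003)&(s[:,2]<.07)]
    print(n,len(s),np.percentile(s,[2,50,98],axis=0).round(4).tolist())
    if n=='side': # tray bottom face region: lowest points
        f=s[s[:,1]>.035];print(np.percentile(f[:,2],[0,1,5]))
E
```

```text
[ 0.19859067 -0.91193819 -1.80290921] [0.48634236 0.04053219 0.00976292]
side 1776 [[0.4444, -0.0101, 0.0062], [0.4805, 0.0329, 0.0447], [0.53, 0.0597, 0.0678]]
[0.00326912 0.0037424  0.01345748]
top 887 [[0.4521, 0.002, 0.0032], [0.4946, 0.0281, 0.0512], [0.5368, 0.0776, 0.0623]]
```

>>> apply_moves:
  motion: "0 0 -0.001 0 0 0; 0 0 -0.001 0 0 0; 0 0 -0.001 0 0 0"

```text
t: 10.1
position: [0.4864, 0.0405, 0.0092]
tcp_rot: [3.141, -0.784, 1.834]
force: [-1.1, -2.4, 3.0]
grip_width: 0.0551
grip_force: 62.6
```

>>> apply_moves:
  motion: "0 0 -0.001 0 0 0; 0 0 -0.001 0 0 0; 0 0 -0.001 0 0 0"

```text
t: 10.48
position: [0.4864, 0.0406, 0.0092]
tcp_rot: [3.141, -0.785, 1.834]
force: [-2.0, -4.1, 10.1]
grip_width: 0.0555
grip_force: 63.2
```

>>> apply_moves:
  motion: "0 0 0.001 0 0 0; 0 0 0.001 0 0 0; 0 0 0.001 0 0 0; 0 0 0.001 0 0 0; 0 0 0.001 0 0 0"
  jaw: 1

```text
t: 11.1
position: [0.4863, 0.0406, 0.0086]
tcp_rot: [-3.141, -0.784, 1.834]
force: [0.3, 0.1, 0.3]
grip_width: 0.0857
grip_force: 0.0
```

```bash
python3 - <<'E'
from h import *
st=state();p=st['position'];print(st['grip_width'],p)
z=R.from_euler('xyz',st['tcp_rot']).as_matrix()[:,2]
print(z, -.12*z, "J est",[.4864,.0406,.0092]-.0225*z)
c=capture("side");save(c,"s4.png",(240,180,440,330),4)
E
```

```text
0.08572981187164844 [0.48630012 0.04055692 0.00864273]
[-0.18412902  0.68143321 -0.7083398 ] [ 0.02209548 -0.08177199  0.08500078] J est [0.4905429  0.02526775 0.02513765]
```

View pics/s4.png

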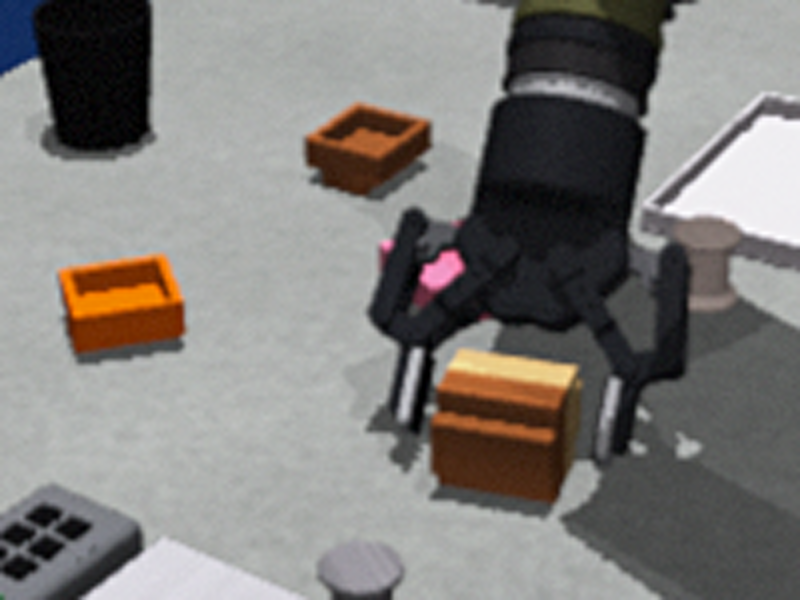

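The pair stands on end, released, at crop (505,425). I'll back out and swing the tool to the other side.

>>> apply_moves:
  motion: "0.0035 -0.0136 0.0142 0 0 0; 0.011 -0.041 0.0425 0 0 0; 0.018 -0.068 0.071 0 0 0; 0.023 -0.085 0.11 0 0 0; 0.023 -0.085 0.16 0 0 0"

```text
t: 11.78
position: [0.5095, -0.0456, 0.1691]
tcp_rot: [-3.14, -0.784, 1.832]
force: [0.7, -0.4, 0.2]
grip_width: 0.0854
grip_force: 0.0
```

```bash
python3 - <<'E'
from h import *
T=cloud(capture("top"));s=T.reshape(-1,3);s=s[(abs(s[:,0]-.49)<.06)&(abs(s[:,1]-.025)<.06)&(s[:,2]>.044)&(s[:,2]<.06)]
print(len(s),s.mean(0),cv2.minAreaRect((s[:,:2]*1000).astype(np.float32)))
P=tgt([.4905,.0253,.026],Y,-45,-.09);P=(P[0]+[0,0,.09],P[1]);go(P)
E
```

```text
466 [0.48970399 0.02280072 0.05248279] ((489.99285888671875, 23.913902282714844), (56.3281364440918, 52.16152572631836), 16.23358154296875)
t 11.82 pos [ 0.5114 -0.0453  0.1759] -> [0.474  0.0868 0.1796] q [-0.43  0.64  0.04  1.53  0.57  0.7 ]
move [-0.0374  0.1321  0.0037] [-1.5145 -0.4008 -0.0038] |d| 0.137 deg 89.8
-0.0374 0.1321 0.0037 -1.515 -0.401 -0.004;
```

>>> apply_moves:
  motion: "-0.008 0.028 0.02 -0.3 -0.08 0; -0.015 0.053 0.02 -0.6 -0.16 0; -0.022 0.08 0.02 -0.85 -0.225 0; -0.022 0.08 0.02 -0.85 -0.225 0; -0.022 0.08 0.02 -0.85 -0.225 0"

```text
t: 12.45
position: [0.487, 0.0367, 0.1899]
tcp_rot: [-3.141, 0.1, 1.835]
force: [-0.4, 0.0, -0.2]
grip_width: 0.0854
grip_force: 0.0
```

```bash
python3 - <<'E'
from h import *
P=tgt([.490,.0245,.026],Y,-45,-.09);P=(P[0]+[0,0,.06],P[1]);go(P)
E
```

```text
t 12.45 pos [0.487  0.0367 0.1899] -> [0.4735 0.086  0.1496] q [ 0.14  0.21 -0.32  1.03 -0.1   1.45]
move [-0.0135  0.0493 -0.0403] [-0.6615 -0.179  -0.0014] |d| 0.065 deg 39.3
-0.0135 0.0493 -0.0403 -0.661 -0.179 -0.001;
```

>>> apply_moves:
  motion: "-0.0034 0.0123 0 -0.17 -0.045 0; -0.007 0.025 0 -0.33 -0.09 0; -0.01 0.037 -0.02 -0.5 -0.134 0; -0.0135 0.0493 -0.03 -0.661 -0.179 0; -0.0135 0.0493 -0.04 -0.661 -0.179 0"

```text
t: 13.08
position: [0.4726, 0.0873, 0.1458]
tcp_rot: [-3.131, 0.782, 1.844]
force: [0.4, 0.4, 0.3]
grip_width: 0.085
grip_force: 0.0
```

```bash
python3 - <<'E'
from h import *
go(tgt([.490,.0245,.026],Y,-45,-.08))
go(tgt([.490,.0245,.026],Y,-45,.022))
E
```

```text
t 13.07 pos [0.4726 0.0873 0.1458] -> [0.4753 0.0791 0.0826] q [ 0.63  0.46 -0.37  1.1  -0.71  2.07]
move [ 0.0028 -0.0081 -0.0632] [-0.0015 -0.008  -0.0034] |d| 0.064 deg 0.5
0.0028 -0.0081 -0.0632 -0.002 -0.008 -0.003; 
t 13.07 pos [0.4726 0.0873 0.1458] -> [0.494  0.0095 0.0104] q [ 0.63  0.46 -0.37  1.1  -0.71  2.07]
move [ 0.0215 -0.0778 -0.1353] [-0.0015 -0.008  -0.0034] |d| 0.158 deg 0.5
0.0215 -0.0778 -0.1353 -0.002 -0.008 -0.003;
```

>>> apply_moves:
  motion: "0.001 -0.003 -0.03 -0.002 -0.008 -0.003; 0.0028 -0.0081 -0.063 -0.002 -0.008 -0.003; 0.0074 -0.0255 -0.081 -0.002 -0.008 -0.003; 0.012 -0.043 -0.099 -0.002 -0.008 -0.003; 0.0168 -0.0604 -0.117 -0.002 -0.008 -0.003"

```text
t: 13.7
position: [0.4911, 0.0232, 0.0318]
tcp_rot: [3.131, 0.783, 1.819]
force: [0.4, -0.8, -0.6]
grip_width: 0.0856
grip_force: 0.0
```

```bash
python3 - <<'E'
from h import *
go(tgt([.490,.0245,.026],Y,-45,.022))
E
```

```text
t 13.7 pos [0.4911 0.0232 0.0318] -> [0.494  0.0095 0.0104] q [ 0.51  0.56 -0.56  0.68 -0.75  1.92]
move [ 0.0029 -0.0137 -0.0213] [-0.0045  0.0066  0.0067] |d| 0.026 deg 0.6
0.0029 -0.0137 -0.0213 -0.005 0.007 0.007;
```

>>> apply_moves:
  motion: "0.0023 -0.0087 -0.0092 0 0 0; 0.0047 -0.0174 -0.0183 0 0 0; 0.0047 -0.0174 -0.0183 0 0 0; 0.0047 -0.0174 -0.0183 0 0 0"

```text
t: 14.2
position: [0.4957, 0.0068, 0.0141]
tcp_rot: [3.132, 0.784, 1.82]
force: [0.1, 0.4, 0.5]
grip_width: 0.0856
grip_force: 0.0
```

>>> apply_moves:
  motion: "0 0 0 0 0 0; 0 0 0 0 0 0; 0 0 0 0 0 0; 0 0 0 0 0 0; 0 0 0 0 0 0"
  jaw: -1

```text
t: 14.82
position: [0.4957, 0.0073, 0.014]
tcp_rot: [3.132, 0.785, 1.822]
force: [-1.7, 2.1, 5.7]
grip_width: 0.0554
grip_force: 63.7
```

```bash
python3 - <<'E'
from h import *
go(tgt([.490,.0245,.026],Y,-45,.022))
c=capture("side");save(c,"s5.png",(240,180,440,330),4)
E
```

```text
t 14.82 pos [0.4957 0.0073 0.014 ] -> [0.494  0.0095 0.0104] q [ 0.48  0.58 -0.59  0.6  -0.76  1.88]
move [-0.0017  0.0021 -0.0036] [-0.0021  0.0064  0.0043] |d| 0.005 deg 0.5
-0.0017 0.0021 -0.0036 -0.002 0.006 0.004;
```

View pics/s5.png

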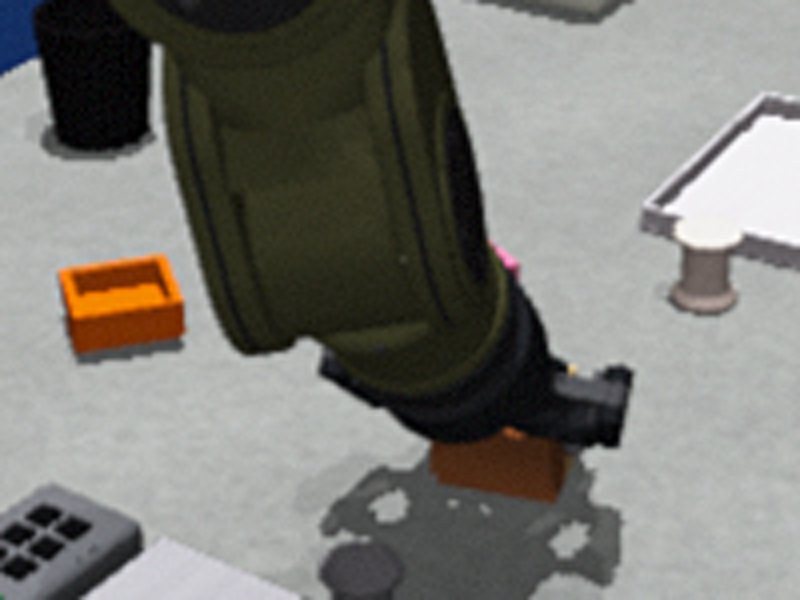

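>>> apply_moves:
  motion: "0 0 0.008 0 0 0; 0 0 0.022 0 0 0; 0 0 0.044 0 0 0; 0 0 0.068 0 0 0; 0 0 0.09 0 0 0"

```text
t: 15.5
position: [0.4952, 0.007, 0.1048]
tcp_rot: [3.133, 0.784, 1.821]
force: [0.5, -0.2, -1.9]
grip_width: 0.0556
grip_force: 63.5
```

>>> apply_moves:
  motion: "0 0 0.02 0.05 0.013 0; 0 0 0.035 0.15 0.04 0; 0 0 0.045 0.25 0.067 0; 0 0 0.05 0.353 0.095 0; 0 0 0.05 0.455 0.122 0"

```text
t: 16.12
position: [0.4952, 0.007, 0.155]
tcp_rot: [3.136, 0.31, 1.824]
force: [-0.3, -0.7, -2.4]
grip_width: 0.0555
grip_force: 63.5
```

>>> apply_moves:
  motion: "0 0.005 0 0.101 0.027 0; -0.001 0.015 0 0.202 0.054 0; -0.002 0.03 0 0.303 0.081 0; -0.004 0.045 0 0.404 0.109 0; -0.006 0.06 0 0.505 0.136 0"

```text
t: 16.75
position: [0.4888, 0.0669, 0.1543]
tcp_rot: [-3.14, -0.212, 1.825]
force: [0.1, -0.0, -2.6]
grip_width: 0.0554
grip_force: 63.6
```

```bash
python3 - <<'E'
from h import *
print(state()['grip_width'])
go(tgt([.46,.275,.15],Y,45,.022),8)
E
```

```text
0.05543741323378205
t 16.75 pos [0.4888 0.0669 0.1543] -> [0.456  0.29   0.1344] q [ 0.    0.29 -0.32  1.01  0.2   1.32]
move [-0.0329  0.2231 -0.0199] [0.5552 0.1451 0.0075] |d| 0.226 deg 32.9
-0.0041 0.0279 -0.0025 0.069 0.018 0.001; -0.0082 0.0558 -0.005 0.139 0.036 0.002; -0.0123 0.0837 -0.0075 0.208 0.054 0.003; -0.0164 0.1116 -0.0099 0.278 0.073 0.004; -0.0205 0.1394 -0.0124 0.347 0.091 0.005; -0.0246 0.1673 -0.0149 0.416 0.109 0.006; -0.0287 0.1952 -0.0174 0.486 0.127 0.007; -0.0329 0.2231 -0.0199 0.555 0.145 0.008;
```

>>> apply_moves:
  motion: "-0.003 0.018 0 0.05 0.013 0; -0.006 0.042 0 0.11 0.029 0.001; -0.01 0.066 0 0.17 0.044 0.002; -0.013 0.09 0 0.23 0.06 0.003; -0.017 0.112 0 0.29 0.076 0.004"

```text
t: 17.38
position: [0.4718, 0.1791, 0.1538]
tcp_rot: [-3.139, -0.509, 1.829]
force: [0.6, 0.2, -2.3]
grip_width: 0.0555
grip_force: 63.9
```

>>> apply_moves:
  motion: "-0.003 0.024 0 0.06 0.016 0.001; -0.007 0.048 0 0.12 0.031 0.002; -0.011 0.072 0 0.18 0.047 0.003; -0.014 0.096 0 0.23 0.06 0.004; -0.016 0.11 0 0.265 0.069 0.004"

```text
t: 18.0
position: [0.4557, 0.2892, 0.1534]
tcp_rot: [-3.141, -0.783, 1.834]
force: [-0.3, -0.4, -1.5]
grip_width: 0.0557
grip_force: 63.9
```

```bash
python3 - <<'E'
from h import *
print(state()['grip_width'])
go(tgt([.46,.275,.045+.028],Y,45,.022))
X=cloud(capture("side"))
s=X.reshape(-1,3);s=s[(abs(s[:,0]-.46)<.08)&(abs(s[:,1]-.28)<.08)&(s[:,2]>.08)&(s[:,2]<.23)]
# points of pair facing +y
print(len(s),np.percentile(s,[2,50,98],axis=0).round(3).tolist())
c=capture("side");save(c,"s6.png",(150,230,450,430),2.6)
E
```

```text
0.05573502644661797
t 18.0 pos [0.4557 0.2892 0.1534] -> [0.456  0.29   0.0574] q [ 0.14  0.41 -0.4   0.88  0.77  1.39]
move [ 0.0002  0.0008 -0.0959] [ 0.0026  0.0004 -0.0014] |d| 0.096 deg 0.2
0.0002 0.0008 -0.0959 0.003 0.0 -0.001; 
5040 [[0.407, 0.213, 0.156], [0.449, 0.265, 0.199], [0.524, 0.309, 0.229]]
```

View pics/s6.png

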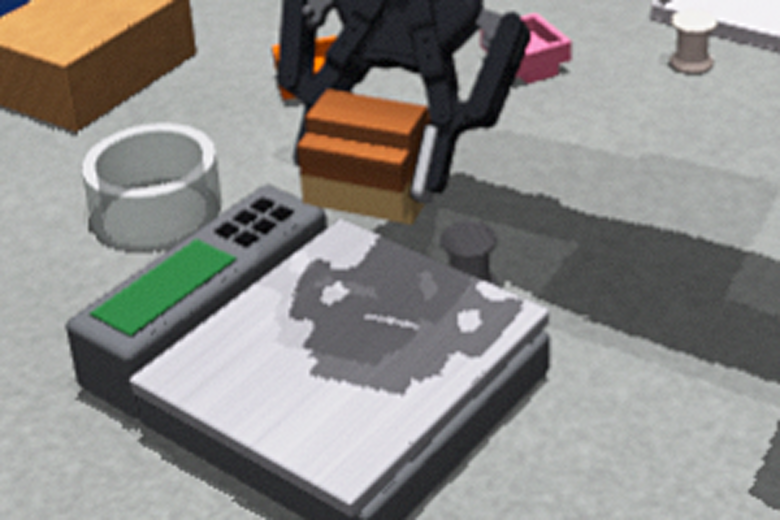

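The pair is held tray up over the plate, at crop (360,150). I'll lower it slowly.

>>> apply_moves:
  motion: "0 0 -0.008 0 0 0; 0 0 -0.024 0 0 0; 0 0 -0.044 0 0 0; 0 0 -0.064 0 0 0; 0 0 -0.08 0 0 0"

```text
t: 18.73
position: [0.4565, 0.2883, 0.0724]
tcp_rot: [3.141, -0.782, 1.833]
force: [-0.8, 0.4, -2.2]
grip_width: 0.0551
grip_force: 63.9
```

>>> apply_moves:
  motion: "0 0 -0.004 0 0 0; 0 0 -0.008 0 0 0; 0 0 -0.011 0 0 0; 0 0 -0.013 0 0 0; 0 0 -0.014 0 0 0"

```text
t: 19.35
position: [0.4565, 0.289, 0.0596]
tcp_rot: [3.14, -0.783, 1.835]
force: [-0.2, 0.7, -2.8]
grip_width: 0.0558
grip_force: 63.9
```

>>> apply_moves:
  motion: "0 0 -0.001 0 0 0; 0 0 -0.001 0 0 0; 0 0 -0.002 0 0 0; 0 0 -0.002 0 0 0"

```text
t: 19.85
position: [0.4563, 0.289, 0.0574]
tcp_rot: [3.141, -0.783, 1.834]
force: [0.3, 0.0, -2.4]
grip_width: 0.0555
grip_force: 63.9
```

>>> apply_moves:
  motion: "0 0 -0.001 0 0 0; 0 0 -0.001 0 0 0; 0 0 -0.002 0 0 0; 0 0 -0.002 0 0 0"

```text
t: 20.35
position: [0.4563, 0.289, 0.0554]
tcp_rot: [3.141, -0.783, 1.834]
force: [0.1, -0.3, -2.4]
grip_width: 0.0553
grip_force: 63.9
```

>>> apply_moves:
  motion: "0 0 -0.001 0 0 0; 0 0 -0.001 0 0 0; 0 0 -0.001 0 0 0"

```text
t: 20.72
position: [0.4564, 0.2891, 0.0545]
tcp_rot: [3.141, -0.783, 1.834]
force: [0.5, -0.1, -2.4]
grip_width: 0.0555
grip_force: 64.0
```

>>> apply_moves:
  motion: "0 0 -0.001 0 0 0; 0 0 -0.001 0 0 0; 0 0 -0.001 0 0 0"

```text
t: 21.1
position: [0.4564, 0.2891, 0.0544]
tcp_rot: [3.141, -0.784, 1.833]
force: [-0.7, -3.7, 5.9]
grip_width: 0.0553
grip_force: 64.7
```

>>> apply_moves:
  motion: "0 0 -0.001 0 0 0; 0 0 -0.001 0 0 0; 0 0 -0.001 0 0 0"

```text
t: 21.48
position: [0.4565, 0.2891, 0.0544]
tcp_rot: [3.141, -0.786, 1.833]
force: [-1.6, -6.9, 12.2]
grip_width: 0.0554
grip_force: 65.5
```

Contact. I'll relieve it and release, then back out along the tool axis.

>>> apply_moves:
  motion: "0 0 0.001 0 0 0; 0 0 0.0015 0 0 0; 0 0 0.0015 0 0 0; 0 0 0.0015 0 0 0; 0 0 0.0015 0 0 0"
  jaw: 1

```text
t: 22.1
position: [0.4563, 0.2891, 0.0538]
tcp_rot: [3.141, -0.783, 1.834]
force: [0.2, 0.2, -0.4]
grip_width: 0.0851
grip_force: 0.0
```

>>> apply_moves:
  motion: "0.0035 -0.0136 0.0142 0 0 0; 0.011 -0.041 0.0425 0 0 0; 0.018 -0.068 0.071 0 0 0; 0.023 -0.085 0.11 0 0 0; 0.023 -0.085 0.16 0 0 0"

```text
t: 22.72
position: [0.4795, 0.2029, 0.2144]
tcp_rot: [-3.139, -0.783, 1.83]
force: [1.0, 0.4, -0.1]
grip_width: 0.0853
grip_force: 0.0
```

```bash
python3 - <<'E'
from h import *
c=capture("top");s=cloud(c).reshape(-1,3);s=s[(abs(s[:,0]-.46)<.06)&(abs(s[:,1]-.278)<.06)&(s[:,2]>.06)&(s[:,2]<.115)]
print(len(s),s.mean(0),np.percentile(s[:,2],[2,50,98]),cv2.minAreaRect((s[:,:2]*1000).astype(np.float32)))
h=s[s[:,2]>.097];print(len(h),np.median(h,0),cv2.minAreaRect((h[:,:2]*1000).astype(np.float32)))
go(tgt([.46,.2775,.2],Y,0,0))
d=capture("side");save(d,"s7.png",(170,230,420,430),3)
E
```

```text
873 [0.45827827 0.27096858 0.09398884] [0.06450565 0.09459785 0.10493198] ((459.35455322265625, 274.4556579589844), (56.55753707885742, 53.30255126953125), 15.348299980163574)
418 [0.45913845 0.27430806 0.1016908 ] ((459.1477966308594, 274.6745910644531), (56.06201934814453, 29.20376205444336), 15.659687042236328)
t 22.77 pos [0.4821 0.2041 0.2215] -> [0.46   0.2775 0.2   ] q [-0.03  0.4  -0.22  1.22  0.75  1.17]
move [-0.0221  0.0734 -0.0215] [-0.7597 -0.1948 -0.0019] |d| 0.08 deg 44.9
-0.0221 0.0734 -0.0215 -0.76 -0.195 -0.002;
```

View pics/s7.png

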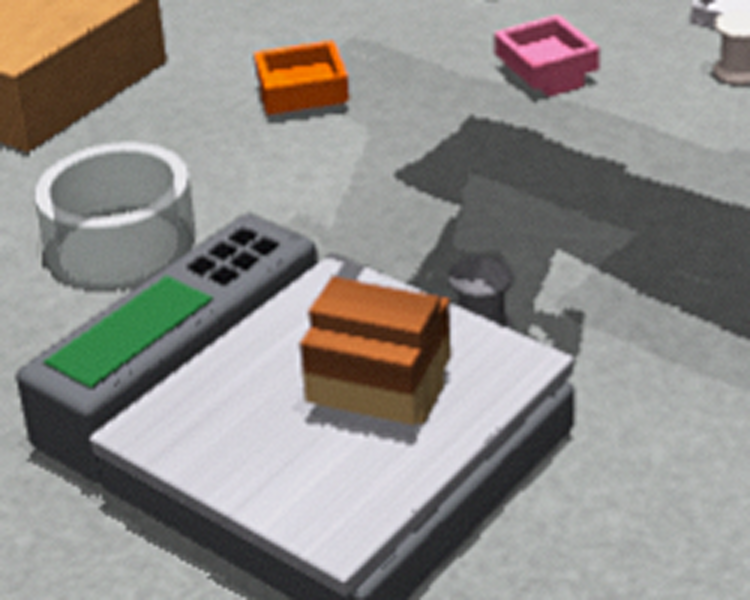

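The pair lies upside down on the plate at crop (375,350), tray on top with its joint at z = 0.073. Next I'll grip only the tray from straight above.

>>> apply_moves:
  motion: "-0.006 0.018 0 -0.19 -0.049 0; -0.012 0.035 0 -0.38 -0.098 0; -0.017 0.053 -0.01 -0.57 -0.146 -0.001; -0.023 0.0705 -0.02 -0.76 -0.195 -0.002; -0.023 0.0705 -0.02 -0.76 -0.195 -0.002"

```text
t: 23.45
position: [0.4543, 0.278, 0.1931]
tcp_rot: [-3.133, 0.002, 1.836]
force: [-0.2, 0.4, 0.2]
grip_width: 0.0856
grip_force: 0.0
```

```bash
python3 - <<'E'
from h import *
go(tgt([.4592,.2745,.073],Y+.005,0,0))
E
```

```text
t 23.45 pos [0.4543 0.278  0.1931] -> [0.4592 0.2745 0.073 ] q [ 0.55  0.3  -0.19  1.1  -0.    1.85]
move [ 0.0049 -0.0035 -0.1201] [ 0.0046 -0.0073  0.0019] |d| 0.12 deg 0.5
0.0049 -0.0035 -0.1201 0.005 -0.007 0.002;
```

>>> apply_moves:
  motion: "0.0049 -0.0035 -0.03 0.005 -0.007 0.002; 0.0049 -0.0035 -0.06 0.005 -0.007 0.002; 0.0049 -0.0035 -0.085 0.005 -0.007 0.002; 0.0049 -0.0035 -0.1 0.005 -0.007 0.002; 0.0049 -0.0035 -0.105 0.005 -0.007 0.002"

```text
t: 24.08
position: [0.4608, 0.27, 0.0879]
tcp_rot: [-3.14, -0.001, 1.83]
force: [0.0, -0.4, -0.1]
grip_width: 0.0855
grip_force: 0.0
```

>>> apply_moves:
  motion: "0 0 0 0 0 0; 0 0 0 0 0 0"

```text
t: 24.32
position: [0.462, 0.2714, 0.0899]
tcp_rot: [3.139, -0.002, 1.831]
force: [-0.8, 0.3, -0.0]
grip_width: 0.0858
grip_force: 0.0
```

```bash
python3 - <<'E'
from h import *
go(tgt([.4592,.2745,.073],Y+.005,0,0))
E
```

```text
t 24.32 pos [0.462  0.2714 0.0899] -> [0.4592 0.2745 0.073 ] q [ 0.53  0.38 -0.36  0.83  0.    1.84]
move [-0.0028  0.0031 -0.0169] [-0.0027  0.0018  0.0073] |d| 0.017 deg 0.5
-0.0028 0.0031 -0.0169 -0.003 0.002 0.007;
```

>>> apply_moves:
  motion: "-0.0028 0.0031 -0.008 -0.003 0.002 0.007; -0.0028 0.0031 -0.0165 -0.003 0.002 0.007; -0.0028 0.0031 -0.0165 -0.003 0.002 0.007; -0.0028 0.0031 -0.0165 -0.003 0.002 0.007"

```text
t: 24.82
position: [0.4583, 0.2741, 0.0723]
tcp_rot: [-3.139, 0.001, 1.838]
force: [-0.2, 1.2, -0.0]
grip_width: 0.0852
grip_force: 0.0
```

>>> apply_moves:
  motion: "0 0 0 0 0 0; 0 0 0 0 0 0; 0 0 0 0 0 0; 0 0 0 0 0 0; 0 0 0 0 0 0"
  jaw: -1

```text
t: 25.45
position: [0.4591, 0.2744, 0.0731]
tcp_rot: [-3.141, 0.0, 1.838]
force: [0.2, 0.2, 5.5]
grip_width: 0.0549
grip_force: 64.1
```

>>> apply_moves:
  motion: "0 0 0.002 0 0 0; 0 0 0.005 0 0 0; 0 0 0.009 0 0 0; 0 0 0.014 0 0 0; 0 0 0.02 0 0 0"

```text
t: 26.08
position: [0.4583, 0.274, 0.0928]
tcp_rot: [-3.139, 0.001, 1.838]
force: [0.3, -0.1, -0.1]
grip_width: 0.0547
grip_force: 63.6
```

>>> apply_moves:
  motion: "0 0 0.01 0 0 0; 0 0 0.025 0 0 0; 0 0 0.045 0 0 0; 0 0 0.07 0 0 0; 0 0 0.09 0 0 0"

```text
t: 26.7
position: [0.4588, 0.2743, 0.1846]
tcp_rot: [-3.141, 0.0, 1.838]
force: [0.0, -0.0, -1.5]
grip_width: 0.0551
grip_force: 63.5
```

```bash
python3 - <<'E'
from h import *
d=capture("side");save(d,"s8.png",(170,180,420,430),2.4)
go(tgt([.467,-.306,.18],0.8,0,0))
E
```

```text
t 26.75 pos [0.4602 0.2751 0.1871] -> [ 0.467 -0.306  0.18 ] q [ 0.54  0.3  -0.2   1.07 -0.    1.84]
move [ 0.0068 -0.5811 -0.0071] [ 1.0000e-04  4.1000e-03 -1.0378e+00] |d| 0.581 deg 59.5
0.0068 -0.5811 -0.0071 0.0 0.004 -1.038;
```

View pics/s8.png

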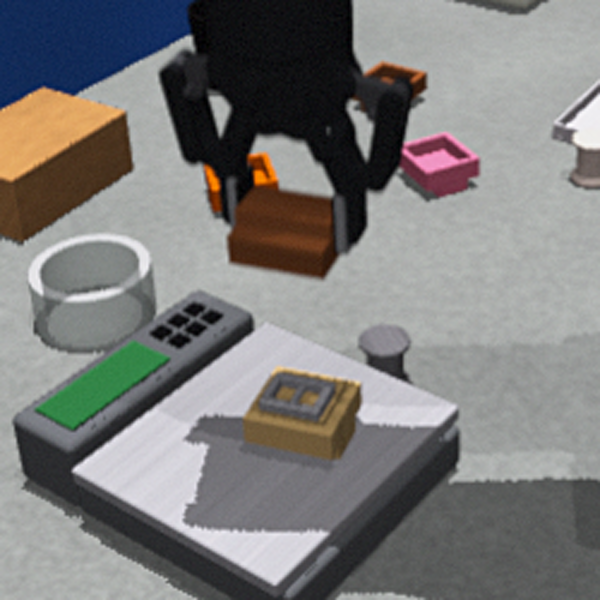

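The buckle lies on the board at crop (297,392) and the tray is in the gripper. I'll carry the tray to the empties tray.

>>> apply_moves:
  motion: "0 -0.02 0 0 0 -0.04; 0.001 -0.06 0 0 0 -0.11; 0.001 -0.105 0 0 0 -0.19; 0.002 -0.155 0 0 0 -0.28; 0.003 -0.205 0 0 0 -0.37"

```text
t: 27.38
position: [0.4601, 0.0666, 0.1817]
tcp_rot: [-3.138, 0.002, 1.464]
force: [1.2, -0.3, -0.4]
grip_width: 0.0548
grip_force: 63.5
```

>>> apply_moves:
  motion: "0.001 -0.05 0 0 0 -0.09; 0.001 -0.1 0 0 0 -0.18; 0.002 -0.15 0 0 0 -0.27; 0.002 -0.2 0 0 0 -0.36; 0.003 -0.25 0 0 0 -0.45"

```text
t: 28.0
position: [0.4626, -0.1829, 0.1817]
tcp_rot: [-3.138, 0.001, 1.013]
force: [0.7, 0.9, -0.4]
grip_width: 0.0546
grip_force: 63.5
```

>>> apply_moves:
  motion: "0.001 -0.05 0 0 0 -0.09; 0.001 -0.095 0 0 0 -0.17; 0.001 -0.12 0 0 0 -0.21; 0.001 -0.125 0 0 0 -0.218; 0.001 -0.125 0 0 0 -0.218"

```text
t: 28.62
position: [0.4643, -0.3056, 0.1818]
tcp_rot: [-3.138, 0.001, 0.799]
force: [-0.2, -0.5, -0.5]
grip_width: 0.0552
grip_force: 63.5
```

```bash
python3 - <<'E'
from h import *
print(state()['grip_width'])
go(tgt([.467,-.306,.003],0.8,0,0))
E
```

```text
0.05520657771878008
t 28.62 pos [ 0.4643 -0.3056  0.1818] -> [ 0.467 -0.306  0.003] q [-0.58  0.34 -0.15  1.08 -0.    1.76]
move [ 0.0027 -0.0004 -0.1788] [-0.0022 -0.0035  0.0011] |d| 0.179 deg 0.2
0.0027 -0.0004 -0.1788 -0.002 -0.004 0.001;
```

>>> apply_moves:
  motion: "0.002 0 -0.03 0 0 0; 0.002 0 -0.07 0 0 0; 0.002 0 -0.11 0 0 0; 0.002 0 -0.145 0 0 0; 0.002 0 -0.165 0 0 0"

```text
t: 29.25
position: [0.4659, -0.3034, 0.0156]
tcp_rot: [-3.136, 0.001, 0.802]
force: [-0.2, 0.6, -0.9]
grip_width: 0.0551
grip_force: 63.6
```

>>> apply_moves:
  motion: "0 0 -0.003 0 0 0; 0 0 -0.006 0 0 0; 0 0 -0.009 0 0 0; 0 0 -0.011 0 0 0; 0 0 -0.011 0 0 0"

```text
t: 29.88
position: [0.4676, -0.306, 0.0067]
tcp_rot: [-3.14, 0.001, 0.8]
force: [-0.3, -0.0, -0.6]
grip_width: 0.0546
grip_force: 63.6
```

>>> apply_moves:
  motion: "0 0 -0.001 0 0 0; 0 0 -0.001 0 0 0; 0 0 -0.0015 0 0 0; 0 0 -0.0015 0 0 0"

```text
t: 30.38
position: [0.4674, -0.3059, 0.0049]
tcp_rot: [-3.139, 0.001, 0.8]
force: [0.3, -0.1, -1.2]
grip_width: 0.0551
grip_force: 63.6
```

>>> apply_moves:
  motion: "0 0 -0.001 0 0 0; 0 0 -0.001 0 0 0; 0 0 -0.0015 0 0 0; 0 0 -0.0015 0 0 0"

```text
t: 30.88
position: [0.4674, -0.3059, 0.0034]
tcp_rot: [-3.139, 0.001, 0.8]
force: [-0.1, 0.9, -0.1]
grip_width: 0.0552
grip_force: 63.6
```

>>> apply_moves:
  motion: "0 0 -0.001 0 0 0; 0 0 -0.001 0 0 0; 0 0 -0.001 0 0 0; 0 0 -0.001 0 0 0"

```text
t: 31.38
position: [0.4675, -0.3059, 0.0031]
tcp_rot: [-3.14, 0.001, 0.8]
force: [-1.9, 0.8, 5.7]
grip_width: 0.0555
grip_force: 64.1
```

Touchdown. I'll release and withdraw.

>>> apply_moves:
  motion: "0 0 0.001 0 0 0; 0 0 0.001 0 0 0; 0 0 0.001 0 0 0; 0 0 0.001 0 0 0; 0 0 0.001 0 0 0"
  jaw: 1

```text
t: 32.0
position: [0.4674, -0.3059, 0.0034]
tcp_rot: [-3.139, 0.001, 0.8]
force: [-0.4, 0.2, 0.2]
grip_width: 0.0854
grip_force: 0.0
```

>>> apply_moves:
  motion: "0 0 0.02 0 0 0; 0 0 0.05 0 0 0; 0 0 0.09 0 0 0; 0 0 0.14 0 0 0; 0 0 0.18 0 0 0"

```text
t: 32.62
position: [0.4677, -0.306, 0.1855]
tcp_rot: [-3.141, 0.0, 0.8]
force: [0.6, 0.7, 0.0]
grip_width: 0.0856
grip_force: 0.0
```

>>> apply_moves:
  motion: "0 -0.02 0 0 0 0; -0.1 -0.1 0 0 0 0; -0.15 -0.1 0.02 0 0 0; -0.2 -0.1 0.02 0 0 0; -0.2 -0.1 0.02 0 0 0"

```text
t: 33.25
position: [0.2641, -0.406, 0.2024]
tcp_rot: [-3.137, 0.001, 0.797]
force: [0.4, -0.8, 0.3]
grip_width: 0.0853
grip_force: 0.0
```

```bash
python3 - <<'E'
from h import *
c=capture("top");X=cloud(c).reshape(-1,3)
def f(x,y,lo,hi,r=.06):
    s=X[(abs(X[:,0]-x)<r)&(abs(X[:,1]-y)<r)&(X[:,2]>lo)&(X[:,2]<hi)]
    if len(s)>4:print(len(s),np.median(s,0).round(4),np.percentile(s[:,2],[5,95]).round(4),cv2.minAreaRect((s[:,:2]*1000).astype(np.float32)))
f(.467,-.306,.022,.05);f(.459,.2745,.06,.12)
for n in("spool_a_centre","spare_tray_centre","tape_centre","buckle","board"):
  for cam in("top",): print(n,[(np.round(r["point"],3).tolist(),round(r["score"],2)) for r in search_frame(cam,n)][:3])
E
```

```text
491 [ 0.4688 -0.3043  0.0309] [0.0224 0.0345] ((469.42694091796875, -305.1712646484375), (52.09843063354492, 58.5928955078125), 45.91868209838867)
756 [0.4583 0.2715 0.0764] [0.069  0.0856] ((459.03521728515625, 274.3668518066406), (56.749210357666016, 53.03485107421875), 15.21959114074707)
spool_a_centre [([0.476, 0.165, 0.04], 0.73)]
spare_tray_centre [([0.718, -0.198, 0.012], 0.67), ([0.51, 0.289, 0.045], 0.39)]
tape_centre [([0.704, 0.206, 0.041], 0.64)]
buckle [([0.457, 0.282, 0.086], 0.48)]
board [([0.459, 0.268, 0.07], 0.65)]
```

Tray, board and buckle are all where they should be, and the bystanders haven't moved.

```bash
python3 -c "
from rig import hand_in
print(hand_in())"
```

```text
the job is handed in; nothing more can be done
None
```

The job is handed in: the buckle lies on the upturned board on the weighing plate, the tray sits mouth down in the empties tray, and my last check showed no bystander moved (spool b wasn't rechecked); the hand-in returned no verdict.

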